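Pack the socket set back into its case

ROBOT

A 6-joint arm with a two-finger parallel gripper is mounted at the origin on the work surface. World frame = base frame: x ahead of the robot, y to its left, z up, the work surface at z = 0. Lengths are in m, angles in rad, forces in N, time in s.
With the tool pointing down it reaches from about 0.35 to 0.975 m from the base axis. Payload 4.9 kg.
Tool frame: the origin (TCP) lies on the mounting face of the last link; the fingertips stand 173 mm ahead of it and the grasp point (between the pads) lies 155 mm ahead of it; z points along the fingers, y is the direction in which the jaws open and shut (so a half turn about z gives the same grasp; the last joint's range is limited). The gripper opens to 85 mm and grips with 20 to 120 N. Pads are 22 mm wide; open, the fingers measure 114 mm over their backs; the gripper's body (76 mm by 85 mm) begins 54 mm behind the grasp point. The pads swing forward as they close: fully open they stand 13 mm farther back than shut.
Start: joints at [1.22, 0.053, 1.613, -0, 1.476, -0.119], TCP at [0.144, 0.608, 0.405] pointing down, gripper open.
Joint ranges: [-3.01, 3.01], [-1.01, 2.22], [0.06, 2.58], [-1.02, 4.17], [0.09, 2.62], [-3.14, 3.14]. Speed limits (rad/s): [2.57, 2.57, 3.14, 3.14, 3.14, 3.14].

INTERFACE

Orientations are given as a unit quaternion [w, x, y, z].
In Python, from plant import manip gives the robot as it stands.
- The arm moves only by the tool play_rows, never from a script. Its argument "increments" is a list of rows, each an object with "offset": the shift along the tool's x, y, z in mm, a list of three; "twist": the turn about the tool's z in rad; "grip": the opening, from 0 (shut) to 1 (fully open). In form: [{"offset": [dx, dy, dz], "twist": twist, "grip": grip}, ...]. A call has 1 to 5 rows; each row is the pose to reach, as a shift and turn from the pose commanded when the call began, along the tool's axes at that moment; what a row does not reach only later rows make up. A row lasts 1/12 s, in which the tool goes at most 41.7 mm and 7.16 degrees, less where a joint would pass 70% of its speed; a pose out of reach is approached as far as the arm can. A call with a gripper value outside its range is refused whole. The fingers move at their own pace and stop on an object; the grip force is fixed at half the most. Time passes only in rows, so rows that repeat a pose let the fingers close. It gives the time, the measured TCP pose, the force and the opening at its end, in the units of the state.
- manip.state(): the state, without advancing time (a new reading comes with each control period).
- manip.grab_frame(name): name is "scene" or "top" or "wrist"; returns the picture (400x640x3 uint8, blue, green, red); there is no depth.
- manip.get_calibration(name): a dict with "fx", "fy", "cx", "cy" (pixels), "T" (4x4, takes a point from camera to world coordinates). Camera axes: x right, y down, z forward; pixel columns grow to the right and rows downward; lengths in m; the calibration is good to about 2 mm. A picture is of the moment at which its call begins: read the wrist's pose just before it. get_calibration takes no time and is no camera call; for the wrist camera it gives the pose at the moment of the call.
- manip.job_done(): hands the job in, once; it reports no verdict.
Trained networks look in the newest picture that a camera, given by its name, has taken for a name from the list of things; names that differ only in an ending like _2 or _b are one class to them, and where a whole thing is asked for, a point or a joint stands for the part that bears it (a point fixed in the world has none). Each returns a list of dicts, best first, with "p" (0 to 1); they miss things now and then, are a little off and sometimes report something else, mostly with a low value. They report only what shows in the picture. A call takes as long as a camera call. They do not tell look-alikes from the thing itself.
- manip.boxes_of(query, camera): "xyz" ([x, y, z] in m, in the coordinates of the camera as it stood for that picture, good to about 4 mm: the middle of the surface that is visible of it).
- manip.tip_of(query, camera): "xyz" ([x, y, z] in m, in the coordinates of the camera as it stood for that picture, good to about 4 mm: a listed point, or the origin of a listed thing).
The state is a dict: "time": time; "joint_pos": joint angles; "joint_vel": joint speeds; "joint_efforts": joint torques, N m; "tool_pos": TCP position; "tool_rot": TCP orientation; "contact_force": force on the tool from outside, world axes, zero at the start; "ft_torque": the same for the moment, N m; "gripper_width": opening from 0.0 (shut) to 1.0 (fully open).
Only numpy, scipy, OpenCV 4.12 (cv2) and the standard library are available. Lean on these libraries where they do the work, as an engineer would, in place of code of your own. Each camera call takes 0.05 s, during which the arm holds its last target. There are 200 camera calls.

TASK

Pack the socket set away in its case: stand each of the three sockets in the round pocket of its size (the widest socket in the widest pocket, the middle one in the middle size, the slim deep one in the narrowest), seated on the pocket floor, and lay the extension bar centrally in the two V-shaped rests along the case's far side. The plain spacer sleeve and the plain square steel bar look similar but are not part of the set: leave them where they lie.

Things in the scene. Friction and masses are not known exactly. Their poses are not given: they have to be found in the camera images.
- pocket_wide: fixed grey plastic block, 78 x 78 mm and 22 mm high, one of three side by side (80 mm apart, in any order) in the fixed black case (158 x 252 mm, rim 16 mm high), with a round pocket 66 mm across and 16 mm deep, open above. Origin: centre of the block's underside, 6 mm above the bench; the pocket's dark floor is 6 mm and its mouth 22 mm above the origin; z up, y along the row
- pocket_middle: fixed grey plastic block, 78 x 78 mm and 22 mm high, one of three side by side (80 mm apart, in any order) in the fixed black case (158 x 252 mm, rim 16 mm high), with a round pocket 52 mm across and 16 mm deep, open above. Origin: centre of the block's underside, 6 mm above the bench; the pocket's dark floor is 6 mm and its mouth 22 mm above the origin; z up, y along the row
- pocket_narrow: fixed grey plastic block, 78 x 78 mm and 22 mm high, one of three side by side (80 mm apart, in any order) in the fixed black case (158 x 252 mm, rim 16 mm high), with a round pocket 42 mm across and 16 mm deep, open above. Origin: centre of the block's underside, 6 mm above the bench; the pocket's dark floor is 6 mm and its mouth 22 mm above the origin; z up, y along the row
- socket_large: the widest steel socket for a ratchet: solid round cylinder 50 mm across and 56 mm tall, standing upright on the bench, its small dark square drive hole (20 mm) upwards, about 0.38 kg. Origin: centre of its underside, z up
- socket_medium: the middle-sized steel socket for a ratchet: solid round cylinder 36 mm across and 50 mm tall, standing upright on the bench, its small dark square drive hole (13 mm) upwards, about 0.2 kg. Origin: centre of its underside, z up
- socket_deep: the slim, deep steel socket for a ratchet: solid round cylinder 26 mm across and 74 mm tall, standing upright on the bench, its small dark square drive hole (10 mm) upwards, about 0.15 kg. Origin: centre of its underside, z up
- extension_bar: steel ratchet extension bar lying on the bench, 160 mm long along its x, about 0.22 kg: a round shaft 14 mm across in the middle (from -50 to +50 mm), thicker square ends 20 x 20 mm (a 30 mm long one at -x, a 14 mm long one at +x with a 13 mm square stub beyond it). Origin: on the shaft's axis at the middle of its length, 10 mm above the bench at the start. It may lie in the rests either way round and rolled about its length
- bar_rest: two fixed grey V notches in the case, beyond the pockets. Origin: midway between them on the case floor, 6 mm above the bench; y along the row and the laid bar; x away from the robot, the row's centre line is 85 mm to -x. Notches at y = -35 and +35 mm, each 10 mm long, lowest point 16 mm up, lips 34 mm apart and 33 mm up; the laid bar's axis is 26 mm up. Between them 60 mm is free for fingers
- spacer_sleeve: look-alike, leave it: plain steel tube 36 mm across and 50 mm tall with a 27 mm bore right through, standing upright on the bench. Origin: centre of its underside, z up
- key_steel: look-alike, leave it: plain square steel bar, 150 mm long along its x and 18 x 18 mm all along, no thicker ends, lying on the bench. Origin: centre of its underside. (Bystanders elsewhere: motor 110 mm and bottle 150 mm tall near x 0.8, y +0.4 and -0.4 m; spanner lying near x 0.28, y 0.48 m)
Things that resemble listed ones, but are neither listed nor needed, are in the scene too. Leave any green or orange look-alike of the socket_deep alone. Leave any blue or turquoise look-alike of the socket_medium alone.

How it is judged:
By the outcome, as a careful person would: the job done as asked, in the order asked, and still so for the second after the job is handed in, with the robot touching nothing.
It also fails if it takes over 112 s, if anything falls off the work surface, if the arm or the gripper's body presses on something with over 40 N, if the wrist force passes 120 N, or if a joint passes its speed limit or range.

## Working session

There is one attempt and no reset: what is moved stays moved. The work goes in short steps, Python scripts to look and compute and a tool call to move; the robot and the scene stay as the last step left them, time stands still between calls to the robot, and variables do not carry over. Pictures are saved under pics/ and viewed, about 12 in all and at most 16, crops included, and the job is handed in when it is done.

Besides the shell and the picture viewer there is one more tool, called after "Emit:" as name(argument=value, ...), one argument or row to a line, values as JSON. play_rows: Moves the arm, as the interface text tells. Its arguments: {"type":"object","properties":{"increments":{"type":"array"}},"required":["increments"]}

```bash
mkdir -p pics; ls; cat > h.py <<'E'
import numpy as np, cv2
from plant import manip
def snap(cam,fn=None):
    T=manip.get_calibration(cam); im=manip.grab_frame(cam)
    if fn: cv2.imwrite('pics/'+fn,im)
    return im,T
def w(T,p): return (np.array(T['T'])@np.r_[p,1])[:3]
def proj(T,p):
    q=np.linalg.inv(np.array(T['T']))@np.r_[p,1]; return np.array([T['fx']*q[0]/q[2]+T['cx'],T['fy']*q[1]/q[2]+T['cy']])
def ray(T,uv,z):
    M=np.array(T['T']); d=M[:3,:3]@np.array([(uv[0]-T['cx'])/T['fx'],(uv[1]-T['cy'])/T['fy'],1]); o=M[:3,3]
    return o+d*(z-o[2])/d[2]
E
python3 - <<'E'
from h import *
for c in ['top','scene']:
    im,T=snap(c,c+'0.png'); print(c,np.array(T['T']).round(3).tolist(),T['fx'])
    if c=='top':
        for n in ['pocket_wide','pocket_middle','pocket_narrow','socket_large','socket_medium','socket_deep','extension_bar','bar_rest','spacer_sleeve','key_steel']:
            for d in manip.tip_of(n,c)[:4]:
                p=w(T,d['xyz']); print(n,round(d['p'],2),p.round(3),proj(T,p).round())
print(manip.state())
E
```

```text
pics
top [[0.004, -0.981, 0.194, 0.266], [-1.0, -0.003, 0.007, 0.003], [-0.007, -0.194, -0.981, 1.476], [0.0, 0.0, 0.0, 1.0]] 505.0052031995165
pocket_wide 0.57 [0.614 0.128 0.004] [283. 172.]
pocket_wide 0.26 [0.527 0.373 0.008] [200. 200.]
pocket_middle 0.96 [0.614 0.042 0.007] [312. 172.]
pocket_narrow 0.93 [ 0.606 -0.032  0.004] [337. 175.]
socket_large 0.66 [ 0.443 -0.065  0.002] [348. 229.]
socket_large 0.52 [0.691 0.048 0.007] [310. 147.]
socket_medium 0.69 [ 0.388 -0.203 -0.005] [395. 248.]
socket_medium 0.64 [ 0.537 -0.135 -0.001] [372. 198.]
socket_medium 0.54 [ 0.47  -0.188  0.003] [390. 220.]
socket_deep 0.59 [0.497 0.141 0.   ] [278. 211.]
socket_deep 0.56 [0.376 0.193 0.001] [259. 252.]
socket_deep 0.48 [0.441 0.185 0.002] [263. 230.]
extension_bar 0.81 [0.528 0.374 0.011] [199. 200.]
bar_rest 0.66 [0.693 0.046 0.007] [311. 146.]
spacer_sleeve 0.64 [ 0.434  0.064 -0.   ] [304. 232.]
key_steel 0.79 [ 0.515 -0.372  0.003] [452. 205.]
key_steel 0.67 [ 0.605 -0.03   0.008] [336. 175.]
scene [[-0.658, 0.573, -0.488, 1.049], [0.753, 0.514, -0.411, 0.452], [0.015, -0.638, -0.77, 0.864], [0.0, 0.0, 0.0, 1.0]] 439.8960891356205
{'time': 0.6, 'joint_pos': array([ 1.21999104e+00,  5.26653271e-02,  1.61287236e+00,  1.78927162e-05,
        1.47600113e+00, -1.18988171e-01]), 'joint_vel': array([ 1.62140366e-03,  2.00676341e-03,  1.17977912e-03, -1.42236994e-03,
       -4.78180430e-04, -2.08216909e-05]), 'joint_efforts': array([-8.11778318e-04, -3.93397915e+01, -3.70237613e+01, -7.85479892e-05,
        6.07411203e-04,  3.68686415e-06]), 'tool_pos': array([0.1435765 , 0.60826864, 0.40474162]), 'tool_rot': array([-2.39683706e-06,  1.15650036e-01,  9.93290022e-01,  2.82509511e-05]), 'contact_force': array([ 0.15375441, -0.28988251,  0.06051979]), 'ft_torque': array([ 0.03018686, -0.01521824, -0.02681617]), 'gripper_width': 1.000920172810473}
```

```bash
python3 -c "
import cv2
im=cv2.imread('pics/top0.png')[110:290,170:480]
cv2.imwrite('pics/top0c.png',cv2.resize(im,(775,450),interpolation=cv2.INTER_CUBIC))"
```

```text
(no output)
```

View pics/top0c.png

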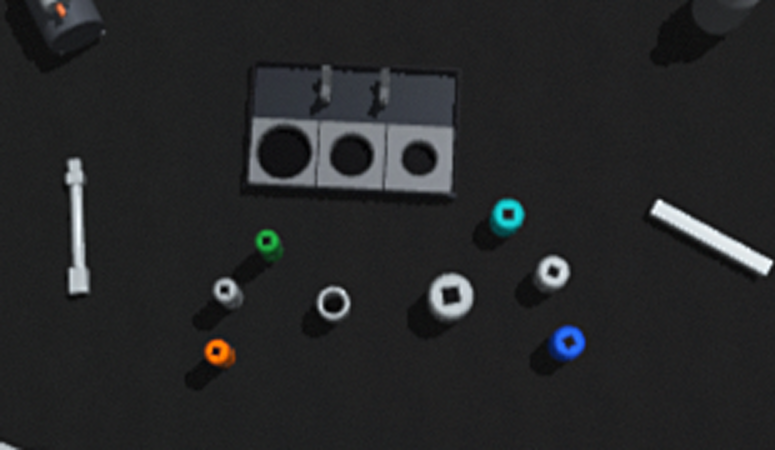

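View pics/scene0.png

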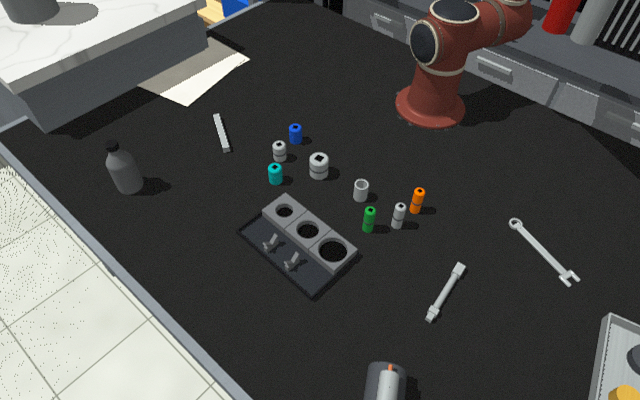

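The top crop shows the following (crop pixels):
- **Large socket:** steel, (451,296).
- **Medium socket:** candidates are steel (553,271) with a square hole, turquoise (508,214), blue (568,342), and the sleeve (333,303) with a wide round bore. I choose the steel one at (553,271).
- **Deep socket:** candidates are green (267,240), orange (217,352) and steel (226,291). I choose the steel one.
- **Extension bar:** (77,227) with thick ends. The key steel at (710,237) is plain, so I leave it.
- **Pockets:** wide (284,151), middle (352,154), narrow (419,157).

```bash
python3 - <<'E'
from h import *
T=manip.get_calibration('top')
for n,u,v,z in [('L',451,296,.056),('M',553,271,.05),('D',225.5,291,.074),('pw',284,151,.028),('pm',352,154,.028),('pn',419,157,.028),('bar-',78,281,.02),('bar+',76,172,.02)]:
    print(n,ray(T,(170+u*.4,110+v*.4),z).round(4))
T=manip.get_calibration('wrist'); M=np.array(T['T']); s=manip.state()
print(M.round(3).tolist(),T['fx'],s['tool_pos'])
E
```

```text
L [ 0.4389 -0.0692  0.056 ]
M [ 0.4686 -0.1857  0.05  ]
D [0.4414 0.1835 0.074 ]
pw [0.6134 0.125  0.028 ]
pm [0.6099 0.0448 0.028 ]
pn [ 0.6065 -0.0341  0.028 ]
bar- [0.4593 0.3625 0.02  ]
bar+ [0.5891 0.3714 0.02  ]
[[0.229, 0.929, 0.291, 0.07], [0.974, -0.218, -0.067, 0.625], [0.001, 0.299, -0.954, 0.374], [0.0, 0.0, 0.0, 1.0]] 334.3107087469806 [0.1435765  0.60826864 0.40474162]
```

Emit:
play_rows(
  increments=[
    {"offset": [-22,-30,5],"twist": 0,"grip": 1},
    {"offset": [-44,-59,10],"twist": 0,"grip": 1},
    {"offset": [-66,-89,16],"twist": 0,"grip": 1},
    {"offset": [-89,-118,21],"twist": 0,"grip": 1},
    {"offset": [-111,-148,26],"twist": 0,"grip": 1},
  ],
)

```text
time: 1.02
tool_pos: [0.2179, 0.4373, 0.3784]
tool_rot: [0.0, 0.115, 0.993, 0.0]
contact_force: [1.1, -0.1, 0.9]
gripper_width: 0.998
```

Emit:
play_rows(
  increments=[
    {"offset": [-111,-148,26],"twist": 0,"grip": 1},
    {"offset": [-111,-148,26],"twist": 0,"grip": 1},
    {"offset": [-111,-148,26],"twist": 0,"grip": 1},
    {"offset": [-111,-148,26],"twist": 0,"grip": 1},
    {"offset": [-111,-148,26],"twist": 0,"grip": 1},
  ],
)

```text
time: 1.43
tool_pos: [0.2922, 0.2663, 0.352]
tool_rot: [0.0, 0.117, 0.993, -0.001]
contact_force: [-0.6, -0.1, 0.7]
gripper_width: 1.007
```

Emit:
play_rows(
  increments=[
    {"offset": [-111,-148,26],"twist": 0,"grip": 1},
    {"offset": [-111,-148,26],"twist": 0,"grip": 1},
    {"offset": [-111,-148,26],"twist": 0,"grip": 1},
    {"offset": [-111,-148,26],"twist": 0,"grip": 1},
    {"offset": [-111,-148,26],"twist": 0,"grip": 1},
  ],
)

```text
time: 1.85
tool_pos: [0.3663, 0.0965, 0.3265]
tool_rot: [0.001, 0.117, 0.993, -0.001]
contact_force: [1.4, 0.0, 0.3]
gripper_width: 1.0
```

Emit:
play_rows(
  increments=[
    {"offset": [-110,-147,26],"twist": -0.188,"grip": 1},
    {"offset": [-110,-147,26],"twist": -0.188,"grip": 1},
    {"offset": [-110,-147,26],"twist": -0.188,"grip": 1},
    {"offset": [-110,-147,26],"twist": -0.188,"grip": 1},
    {"offset": [-110,-147,26],"twist": -0.188,"grip": 1},
  ],
)

```text
time: 2.27
tool_pos: [0.4396, -0.0718, 0.3006]
tool_rot: [0.0, 0.023, 1.0, -0.0]
contact_force: [0.6, 0.6, -0.3]
gripper_width: 1.0
```

```bash
cat >> h.py <<'E'
def rel(p,z=None,yaw=None):
    "tool-frame mm shift from the present pose to world p (x,y), TCP height z; twist to jaw yaw (deg)"
    s=manip.state(); q=s['tool_rot']
    from scipy.spatial.transform import Rotation as R
    M=R.from_quat([q[1],q[2],q[3],q[0]]).as_matrix(); d=np.r_[p[:2],s['tool_pos'][2] if z is None else z]-s['tool_pos']
    a=np.degrees(np.arctan2(M[1,1],M[0,1]))
    print('rel',(M.T@d*1000).round(1),'jaw',a.round(2),'tw',None if yaw is None else round(np.radians(a-yaw),3),'t',round(s['time'],2),'F',s['contact_force'].round(1),'w',round(s['gripper_width'],3),'pos',s['tool_pos'].round(4))
E
python3 - <<'E'
from h import *
rel((.439,-.069),.3,87.5)
im,T=snap('wrist','w1.png')
for n in ['socket_large','socket_medium']:
    for d in manip.tip_of(n,'wrist')[:3]: p=w(T,d['xyz']); print(n,round(d['p'],2),p.round(4),proj(T,p).round())
print([proj(T,p).round() for p in [(.439,-.0692,.056),(.4686,-.1857,.05)]])
E
```

```text
rel [0.7 2.8 0.6] jaw 87.35 tw -0.003 t 2.27 F [ 0.6  0.6 -0.3] w 1.0 pos [ 0.4396 -0.0718  0.3006]
socket_large 0.68 [ 4.423e-01 -7.020e-02  3.000e-04] [321. 194.]
socket_medium 0.89 [ 0.5346 -0.1358 -0.0019] [255. 291.]
socket_medium 0.78 [ 0.3934 -0.2016  0.0036] [153. 143.]
[array([323., 212.]), array([164., 255.])]
```

View pics/w1.png

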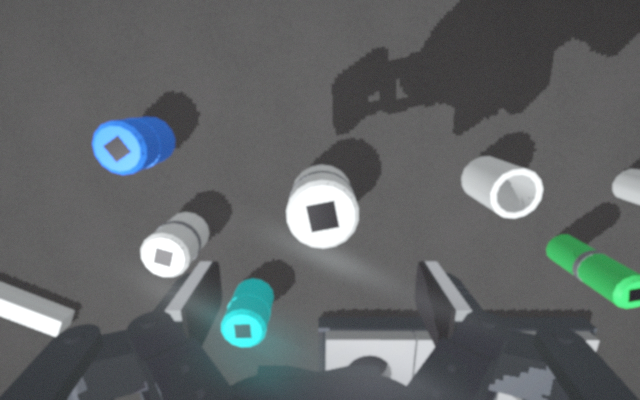

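The wrist view shows the large socket hole at (322,216), the steel medium at (164,257), turquoise (244,330), blue (118,148) and the sleeve at (515,192). The choices match the description, so I'm grasping the large one.

Emit:
play_rows(
  increments=[
    {"offset": [-2,3,25],"twist": 0,"grip": 1},
    {"offset": [-2,3,60],"twist": 0,"grip": 1},
    {"offset": [-2,3,90],"twist": 0,"grip": 1},
    {"offset": [-2,3,108],"twist": 0,"grip": 1},
    {"offset": [-2,3,108],"twist": 0,"grip": 0.5},
  ],
)

```text
time: 2.83
tool_pos: [0.4385, -0.064, 0.1884]
tool_rot: [-0.004, 0.021, 1.0, 0.001]
contact_force: [-0.0, 0.8, -1.1]
gripper_width: 0.878
```

Emit:
play_rows(
  increments=[
    {"offset": [0,0,0],"twist": 0,"grip": 0.3},
    {"offset": [0,0,0],"twist": 0,"grip": 0.3},
    {"offset": [0,0,0],"twist": 0,"grip": 0.3},
    {"offset": [0,0,0],"twist": 0,"grip": 0.3},
    {"offset": [0,0,0],"twist": 0,"grip": 0.3},
  ],
)

```text
time: 3.25
tool_pos: [0.4424, -0.0661, 0.1953]
tool_rot: [0.002, 0.022, 1.0, -0.001]
contact_force: [-0.2, 0.9, 6.7]
gripper_width: 0.568
```

```bash
python3 - <<'E'
from h import *
rel((.6134,.125),.27,87.5)
E
```

```text
rel [-162.9  198.2  -74.1] jaw 87.51 tw 0.0 t 3.25 F [-0.2  0.9  6.7] w 0.568 pos [ 0.4424 -0.0661  0.1953]
```

Emit:
play_rows(
  increments=[
    {"offset": [0,0,-15],"twist": 0,"grip": 0.3},
    {"offset": [0,0,-40],"twist": 0,"grip": 0.3},
    {"offset": [0,0,-75],"twist": 0,"grip": 0.3},
    {"offset": [-10,15,-90],"twist": 0,"grip": 0.3},
    {"offset": [-28,35,-90],"twist": 0,"grip": 0.3},
  ],
)

```text
time: 3.67
tool_pos: [0.4714, -0.0325, 0.2874]
tool_rot: [0.004, 0.023, 1.0, -0.001]
contact_force: [0.6, -0.7, -3.3]
gripper_width: 0.566
```

Emit:
play_rows(
  increments=[
    {"offset": [-22,27,0],"twist": 0,"grip": 0.3},
    {"offset": [-44,54,0],"twist": 0,"grip": 0.3},
    {"offset": [-66,81,0],"twist": 0,"grip": 0.3},
    {"offset": [-88,105,0],"twist": 0,"grip": 0.3},
    {"offset": [-105,125,0],"twist": 0,"grip": 0.3},
  ],
)

```text
time: 4.08
tool_pos: [0.5817, 0.0902, 0.2821]
tool_rot: [-0.0, 0.021, 1.0, 0.0]
contact_force: [0.1, 0.1, -4.2]
gripper_width: 0.565
```

Emit:
play_rows(
  increments=[
    {"offset": [-15,20,0],"twist": 0,"grip": 0.3},
    {"offset": [-29,38,0],"twist": 0,"grip": 0.3},
    {"offset": [-29,38,0],"twist": 0,"grip": 0.3},
  ],
)

```text
time: 4.33
tool_pos: [0.6128, 0.1277, 0.2823]
tool_rot: [0.0, 0.021, 1.0, 0.001]
contact_force: [-0.0, 0.3, -3.2]
gripper_width: 0.57
```

```bash
python3 - <<'E'
from h import *
rel((.6134,.125),.2095,87.5)
im,T=snap('wrist','w2.png')
for n in ['pocket_wide','pocket_middle','pocket_narrow','bar_rest']:
    for d in manip.tip_of(n,'wrist')[:2]: p=w(T,d['xyz']); print(n,round(d['p'],2),p.round(4),proj(T,p).round())
print([proj(T,p).round() for p in [(.6134,.125,.028),(.6099,.0448,.028),(.6065,-.0341,.028)]])
E
```

```text
rel [-0.6 -2.9 72.8] jaw 87.63 tw 0.002 t 4.33 F [-0.   0.3 -3.2] w 0.57 pos [0.6128 0.1277 0.2823]
pocket_wide 0.98 [0.614  0.1274 0.0045] [317. 201.]
pocket_middle 0.79 [0.6109 0.0484 0.0028] [216. 200.]
pocket_narrow 0.79 [ 0.6106 -0.0382  0.0073] [102. 206.]
[array([314., 210.]), array([200., 210.]), array([ 88., 209.])]
```

View pics/w2.png

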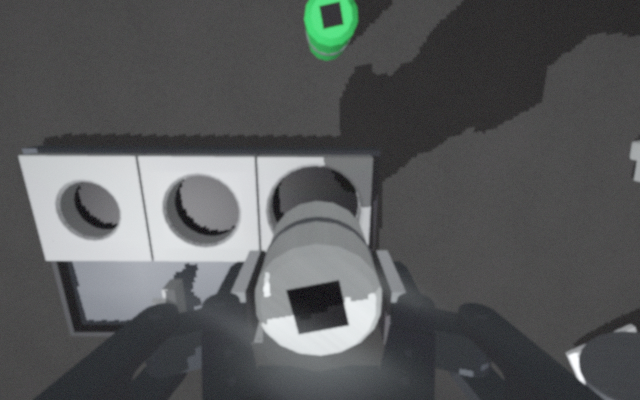

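Emit:
play_rows(
  increments=[
    {"offset": [-1,-2,20],"twist": 0,"grip": 0.3},
    {"offset": [-1,-2,45],"twist": 0,"grip": 0.3},
    {"offset": [-1,-2,65],"twist": 0,"grip": 0.3},
    {"offset": [-1,-2,74],"twist": 0,"grip": 0.3},
    {"offset": [-1,-2,74],"twist": 0,"grip": 0.3},
  ],
)

```text
time: 5.0
tool_pos: [0.6119, 0.1222, 0.2084]
tool_rot: [-0.001, 0.022, 1.0, -0.0]
contact_force: [0.2, 0.6, -4.9]
gripper_width: 0.567
```

Emit:
play_rows(
  increments=[
    {"offset": [0,0,1],"twist": 0,"grip": 0.3},
    {"offset": [0,0,2],"twist": 0,"grip": 0.3},
    {"offset": [0,0,2],"twist": 0,"grip": 0.3},
  ],
)

```text
time: 5.25
tool_pos: [0.6126, 0.1226, 0.2073]
tool_rot: [0.001, 0.022, 1.0, -0.0]
contact_force: [0.6, -1.9, -4.0]
gripper_width: 0.561
```

Emit:
play_rows(
  increments=[
    {"offset": [0,0,1],"twist": 0,"grip": 0.3},
    {"offset": [0,0,2],"twist": 0,"grip": 0.3},
    {"offset": [0,0,2],"twist": 0,"grip": 0.3},
  ],
)

```text
time: 5.5
tool_pos: [0.613, 0.1227, 0.2072]
tool_rot: [0.0, 0.022, 1.0, -0.0]
contact_force: [-6.3, -2.7, 8.6]
gripper_width: 0.57
```

```bash
python3 - <<'E'
from h import *
rel((.6134,.126),.2046,87.5)
im,T=snap('wrist','w3.png'); rel((.6134,.126),.2046,87.5)
E
```

```text
rel [-0.2  3.3  2.6] jaw 87.5 tw -0.0 t 5.5 F [-6.3 -2.7  8.6] w 0.57 pos [0.613  0.1227 0.2072]
rel [-0.3  3.3  2.6] jaw 87.5 tw 0.0 t 5.55 F [-5.8 -2.4  8.4] w 0.569 pos [0.613  0.1227 0.2072]
```

View pics/w3.png

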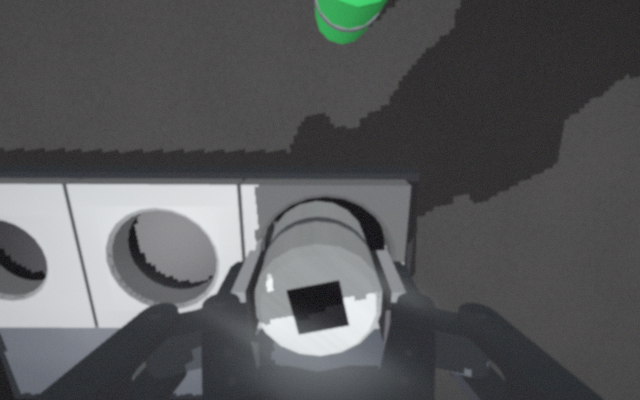

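The large socket is in the pocket and resting with about 12 N of support, so I'm releasing it.

Emit:
play_rows(
  increments=[
    {"offset": [0,0,0],"twist": 0,"grip": 0.9},
    {"offset": [0,0,0],"twist": 0,"grip": 0.9},
    {"offset": [0,0,0],"twist": 0,"grip": 0.9},
    {"offset": [0,0,0],"twist": 0,"grip": 0.9},
    {"offset": [0,0,-5],"twist": 0,"grip": 0.9},
  ],
)

```text
time: 5.97
tool_pos: [0.612, 0.1229, 0.2087]
tool_rot: [-0.001, 0.022, 1.0, -0.0]
contact_force: [-0.1, 0.2, -1.0]
gripper_width: 0.895
```

Emit:
play_rows(
  increments=[
    {"offset": [0,0,-25],"twist": 0,"grip": 0.9},
    {"offset": [0,0,-55],"twist": 0,"grip": 0.9},
    {"offset": [0,0,-85],"twist": 0,"grip": 0.9},
    {"offset": [0,0,-90],"twist": 0,"grip": 0.9},
    {"offset": [0,0,-90],"twist": 0,"grip": 0.9},
  ],
)

```text
time: 6.38
tool_pos: [0.6137, 0.123, 0.3039]
tool_rot: [0.004, 0.022, 1.0, 0.0]
contact_force: [-0.3, 0.1, 0.5]
gripper_width: 0.904
```

```bash
python3 - <<'E'
from h import *
rel((.470,-.1857),.3,87.5)
im,T=snap('wrist','w4.png')
for d in manip.tip_of('socket_large','wrist')[:2]: p=w(T,d['xyz']); print(round(d['p'],2),p.round(4),proj(T,p).round())
print(proj(T,(.613,.1255,.068)), proj(T,(.613,.1255,.028)))
E
```

```text
rel [ 130.1 -314.7    2.7] jaw 87.5 tw -0.0 t 6.38 F [-0.3  0.1  0.5] w 0.904 pos [0.6137 0.123  0.3039]
0.88 [0.6136 0.1199 0.0115] [314. 192.]
[322.19015748 214.58333228] [321.4507754  196.62943328]
```

View pics/w4.png

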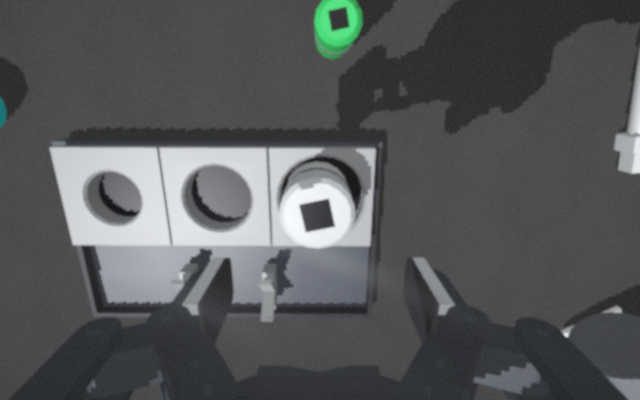

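The large socket sits upright in the wide pocket, with its hole at (317,214). Moving to the medium.

Emit:
play_rows(
  increments=[
    {"offset": [13,-31,0],"twist": 0,"grip": 0.8},
    {"offset": [26,-62,0],"twist": 0,"grip": 0.8},
    {"offset": [39,-94,0],"twist": 0,"grip": 0.8},
    {"offset": [52,-125,0],"twist": 0,"grip": 0.8},
    {"offset": [65,-157,0],"twist": 0,"grip": 0.8},
  ],
)

```text
time: 6.9
tool_pos: [0.539, -0.032, 0.297]
tool_rot: [-0.002, 0.022, 1.0, 0.0]
contact_force: [1.6, -0.3, 0.7]
gripper_width: 0.798
```

Emit:
play_rows(
  increments=[
    {"offset": [17,-38,10],"twist": 0,"grip": 0.8},
    {"offset": [32,-76,20],"twist": 0,"grip": 0.8},
    {"offset": [48,-114,25],"twist": 0,"grip": 0.8},
    {"offset": [65,-158,30],"twist": 0,"grip": 0.8},
    {"offset": [65,-158,30],"twist": 0,"grip": 0.8},
  ],
)

```text
time: 7.32
tool_pos: [0.4657, -0.1895, 0.2664]
tool_rot: [-0.003, 0.024, 1.0, 0.0]
contact_force: [0.0, 0.6, -0.1]
gripper_width: 0.798
```

```bash
python3 - <<'E'
from h import *
im,T=snap('wrist','w5.png')
# dark drive hole near the predicted spot -> socket axis
u,v=proj(T,(.470,-.1857,.05)).astype(int); print(u,v)
g=cv2.cvtColor(im,cv2.COLOR_BGR2GRAY)[v-22:v+23,u-22:u+23]
cv2.imwrite('pics/w5c.png',cv2.resize(im[v-60:v+60,u-80:u+80],None,fx=3,fy=3))
th,b=cv2.threshold(g,0,255,cv2.THRESH_OTSU)
n,l,s,c=cv2.connectedComponentsWithStats(255-b)
for i in range(1,n):
    if s[i,4]>20: p=c[i]+[u-22,v-22]; print(s[i],p.round(1),ray(T,p,.05).round(4))
p=ray(T,(u,v),.05); rel((.470,-.1857),.193,87.5)
E
```

```text
325 237
[  9  13  23  21 336] [323.3 238.2] [ 0.4703 -0.1869  0.05  ]
[38 38  7  7 28] [345. 257.] [ 0.4835 -0.1741  0.05  ]
rel [-3.8  3.1 73.8] jaw 87.18 tw -0.006 t 7.37 F [-0.4 -0.6 -1.1] w 0.799 pos [ 0.4664 -0.1887  0.2668]
```

View pics/w5c.png

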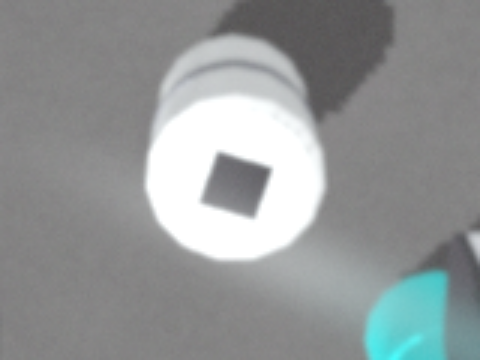

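The steel medium socket with its square hole is confirmed at (323,238).

Emit:
play_rows(
  increments=[
    {"offset": [-4,2,10],"twist": 0,"grip": 0.8},
    {"offset": [-4,2,40],"twist": 0,"grip": 0.8},
    {"offset": [-4,2,65],"twist": 0,"grip": 0.8},
    {"offset": [-4,2,73],"twist": 0,"grip": 0.8},
    {"offset": [-4,2,73],"twist": 0,"grip": 0.5},
  ],
)

```text
time: 7.78
tool_pos: [0.472, -0.182, 0.1929]
tool_rot: [-0.003, 0.021, 1.0, 0.002]
contact_force: [-0.3, 0.1, 0.6]
gripper_width: 0.675
```

Emit:
play_rows(
  increments=[
    {"offset": [0,0,0],"twist": 0,"grip": 0.2},
    {"offset": [0,0,0],"twist": 0,"grip": 0.2},
    {"offset": [0,0,0],"twist": 0,"grip": 0.2},
    {"offset": [0,0,0],"twist": 0,"grip": 0.2},
    {"offset": [0,0,0],"twist": 0,"grip": 0.2},
  ],
)

```text
time: 8.2
tool_pos: [0.4736, -0.1844, 0.1981]
tool_rot: [0.001, 0.022, 1.0, -0.0]
contact_force: [0.8, 0.8, 1.8]
gripper_width: 0.402
```

Emit:
play_rows(
  increments=[
    {"offset": [0,0,0],"twist": 0,"grip": 0.2},
    {"offset": [0,0,0],"twist": 0,"grip": 0.2},
    {"offset": [0,0,0],"twist": 0,"grip": 0.2},
  ],
)

```text
time: 8.45
tool_pos: [0.4736, -0.1845, 0.198]
tool_rot: [0.001, 0.022, 1.0, -0.0]
contact_force: [1.6, 2.2, 5.4]
gripper_width: 0.401
```

```bash
python3 - <<'E'
from h import *
rel((.610,.046),.275,87.5)
E
```

```text
rel [-126.2  236.3  -76.7] jaw 87.47 tw -0.001 t 8.45 F [1.6 2.2 5.4] w 0.401 pos [ 0.4736 -0.1845  0.198 ]
```

Emit:
play_rows(
  increments=[
    {"offset": [0,0,-15],"twist": 0,"grip": 0.2},
    {"offset": [0,0,-45],"twist": 0,"grip": 0.2},
    {"offset": [0,0,-80],"twist": 0,"grip": 0.2},
    {"offset": [-16,30,-85],"twist": 0,"grip": 0.2},
    {"offset": [-32,60,-85],"twist": 0,"grip": 0.2},
  ],
)

```text
time: 8.87
tool_pos: [0.5084, -0.1267, 0.2851]
tool_rot: [0.003, 0.024, 1.0, -0.002]
contact_force: [0.6, 0.0, -2.7]
gripper_width: 0.397
```

Emit:
play_rows(
  increments=[
    {"offset": [-17,32,0],"twist": 0,"grip": 0.2},
    {"offset": [-34,64,0],"twist": 0,"grip": 0.2},
    {"offset": [-51,96,0],"twist": 0,"grip": 0.2},
    {"offset": [-68,128,0],"twist": 0,"grip": 0.2},
    {"offset": [-80,150,0],"twist": 0,"grip": 0.2},
  ],
)

```text
time: 9.28
tool_pos: [0.5944, 0.023, 0.2805]
tool_rot: [-0.001, 0.021, 1.0, -0.0]
contact_force: [0.0, -0.5, -2.0]
gripper_width: 0.398
```

Emit:
play_rows(
  increments=[
    {"offset": [-14,26,0],"twist": 0,"grip": 0.2},
    {"offset": [-14,26,0],"twist": 0,"grip": 0.2},
    {"offset": [-14,26,0],"twist": 0,"grip": 0.2},
  ],
)

```text
time: 9.53
tool_pos: [0.609, 0.0469, 0.2805]
tool_rot: [-0.001, 0.021, 1.0, -0.0]
contact_force: [0.7, -1.0, -2.8]
gripper_width: 0.399
```

```bash
python3 - <<'E'
from h import *
rel((.610,.046),.212,87.5)
im,T=snap('wrist','w6.png')
s=manip.state()['tool_pos']
print('pocket',proj(T,(.61,.046,.028)),'held top if centred',proj(T,(s[0],s[1],s[2]-.148)))
E
```

```text
rel [-1.2 -0.8 68.5] jaw 87.63 tw 0.002 t 9.53 F [ 0.7 -1.  -2.8] w 0.399 pos [0.609  0.0469 0.2805]
pocket [317.79930312 212.01669884] held top if centred [317.75714024 293.71385752]
```

View pics/w6.png

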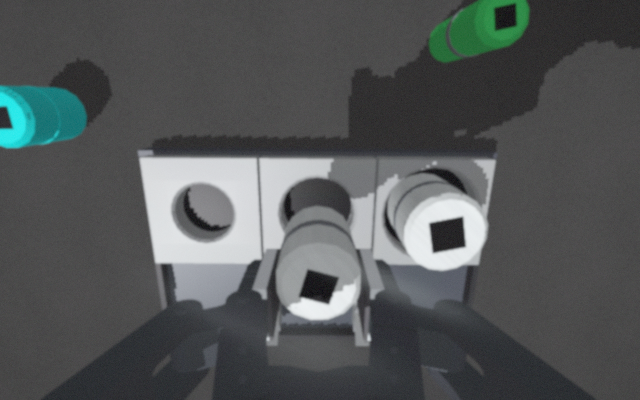

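Emit:
play_rows(
  increments=[
    {"offset": [-4,-1,10],"twist": 0,"grip": 0.2},
    {"offset": [-4,-1,35],"twist": 0,"grip": 0.2},
    {"offset": [-4,-1,58],"twist": 0,"grip": 0.2},
    {"offset": [-4,-1,66],"twist": 0,"grip": 0.2},
    {"offset": [-4,-1,67],"twist": 0,"grip": 0.2},
  ],
)

```text
time: 10.0
tool_pos: [0.6116, 0.0437, 0.2115]
tool_rot: [-0.003, 0.023, 1.0, -0.0]
contact_force: [-0.5, 0.6, -1.8]
gripper_width: 0.4
```

Emit:
play_rows(
  increments=[
    {"offset": [0,0,1],"twist": 0,"grip": 0.2},
    {"offset": [0,0,2],"twist": 0,"grip": 0.2},
    {"offset": [0,0,3],"twist": 0,"grip": 0.2},
    {"offset": [0,0,3],"twist": 0,"grip": 0.2},
  ],
)

```text
time: 10.33
tool_pos: [0.6135, 0.0447, 0.2128]
tool_rot: [0.001, 0.022, 1.0, -0.0]
contact_force: [0.8, -0.4, -2.0]
gripper_width: 0.395
```

Emit:
play_rows(
  increments=[
    {"offset": [0,0,1],"twist": 0,"grip": 0.2},
    {"offset": [0,0,2],"twist": 0,"grip": 0.2},
    {"offset": [0,0,2],"twist": 0,"grip": 0.2},
  ],
)

```text
time: 10.58
tool_pos: [0.6133, 0.0448, 0.2101]
tool_rot: [0.0, 0.022, 1.0, -0.0]
contact_force: [0.1, -0.0, -2.0]
gripper_width: 0.398
```

Emit:
play_rows(
  increments=[
    {"offset": [0,0,1],"twist": 0,"grip": 0.2},
    {"offset": [0,0,1],"twist": 0,"grip": 0.2},
    {"offset": [0,0,1],"twist": 0,"grip": 0.2},
  ],
)

```text
time: 10.83
tool_pos: [0.6135, 0.0448, 0.2101]
tool_rot: [0.0, 0.022, 1.0, -0.0]
contact_force: [-2.9, -0.3, 5.5]
gripper_width: 0.397
```

Contact came at z 0.210, as expected for a seated socket. I'm releasing with a limited opening because the large socket stands next to it.

Emit:
play_rows(
  increments=[
    {"offset": [0,0,0],"twist": 0,"grip": 0.65},
    {"offset": [0,0,0],"twist": 0,"grip": 0.65},
    {"offset": [0,0,0],"twist": 0,"grip": 0.65},
    {"offset": [0,0,0],"twist": 0,"grip": 0.65},
    {"offset": [0,0,-5],"twist": 0,"grip": 0.65},
  ],
)

```text
time: 11.25
tool_pos: [0.6125, 0.0448, 0.2124]
tool_rot: [-0.001, 0.022, 1.0, 0.0]
contact_force: [-0.0, -0.2, -0.4]
gripper_width: 0.653
```

Emit:
play_rows(
  increments=[
    {"offset": [0,0,-25],"twist": 0,"grip": 0.65},
    {"offset": [0,0,-55],"twist": 0,"grip": 0.65},
    {"offset": [0,0,-85],"twist": 0,"grip": 0.65},
    {"offset": [0,0,-95],"twist": 0,"grip": 0.65},
    {"offset": [0,0,-95],"twist": 0,"grip": 0.65},
  ],
)

```text
time: 11.67
tool_pos: [0.6144, 0.0448, 0.3134]
tool_rot: [0.004, 0.022, 1.0, -0.0]
contact_force: [0.4, -0.9, 0.3]
gripper_width: 0.651
```

```bash
python3 - <<'E'
from h import *
rel((.4414,.1835),.32,87.5)
im,T=snap('wrist','w7.png')
for n in ['socket_medium','socket_large']:
  for d in manip.tip_of(n,'wrist')[:2]: p=w(T,d['xyz']); print(n,round(d['p'],2),p.round(4),proj(T,p).round())
E
```

```text
rel [178.8 131.   -8. ] jaw 87.49 tw -0.0 t 11.67 F [ 0.4 -0.9  0.3] w 0.651 pos [0.6144 0.0448 0.3134]
socket_medium 0.6 [ 0.5343 -0.1391 -0.0008] [87. 98.]
socket_medium 0.56 [0.6077 0.046  0.0125] [320. 181.]
socket_large 0.58 [0.612  0.1224 0.0117] [411. 182.]
```

View pics/w7.png

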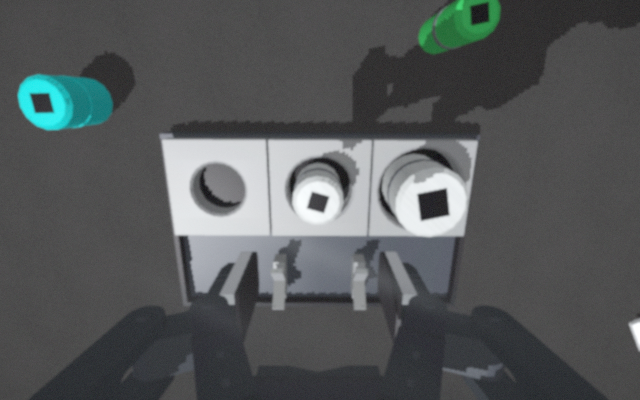

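Both sockets are seated: the medium hole is at (318,202) and the large at (433,206). Now the deep one.

Emit:
play_rows(
  increments=[
    {"offset": [28,21,0],"twist": 0,"grip": 0.65},
    {"offset": [56,42,0],"twist": 0,"grip": 0.65},
    {"offset": [84,63,0],"twist": 0,"grip": 0.65},
    {"offset": [112,83,0],"twist": 0,"grip": 0.65},
    {"offset": [136,100,0],"twist": 0,"grip": 0.65},
  ],
)

```text
time: 12.23
tool_pos: [0.4791, 0.1514, 0.3056]
tool_rot: [-0.003, 0.022, 1.0, -0.0]
contact_force: [0.4, 0.2, -0.4]
gripper_width: 0.653
```

Emit:
play_rows(
  increments=[
    {"offset": [25,18,5],"twist": 0,"grip": 0.65},
    {"offset": [43,31,10],"twist": 0,"grip": 0.65},
    {"offset": [43,31,10],"twist": 0,"grip": 0.65},
    {"offset": [43,31,10],"twist": 0,"grip": 0.65},
  ],
)

```text
time: 12.57
tool_pos: [0.4386, 0.1838, 0.2962]
tool_rot: [-0.002, 0.021, 1.0, -0.001]
contact_force: [0.5, -0.3, 0.4]
gripper_width: 0.648
```

```bash
python3 - <<'E'
from h import *
im,T=snap('wrist','w8.png')
u,v=proj(T,(.4414,.1835,.074)).astype(int); print(u,v)
cv2.imwrite('pics/w8c.png',cv2.resize(im[v-110:v+110,u-150:u+150],None,fx=2,fy=2))
g=cv2.cvtColor(im,cv2.COLOR_BGR2GRAY)[v-22:v+23,u-22:u+23]
th,b=cv2.threshold(g,0,255,cv2.THRESH_OTSU)
n,l,s,c=cv2.connectedComponentsWithStats(255-b)
for i in range(1,n):
    if s[i,4]>20: p=c[i]+[u-22,v-22]; print(s[i],p.round(1),ray(T,p,.074).round(4))
rel((.4414,.1835),.205,87.5)
T=manip.get_calibration('wrist')
E
```

```text
319 231
[  0   0  16  45 240] [300.  233.9] [0.4426 0.1716 0.074 ]
[39  0  6 20 69] [339.5 216.2] [0.432  0.1963 0.074 ]
[ 17  22  14  12 166] [320.5 236.6] [0.4449 0.1842 0.074 ]
[32 31 13 14 74] [337.5 249.2] [0.454  0.1946 0.074 ]
rel [-2.1  0.3 92. ] jaw 87.53 tw 0.001 t 12.62 F [-0.   0.8  0.2] w 0.648 pos [0.4396 0.1834 0.297 ]
```

View pics/w8c.png

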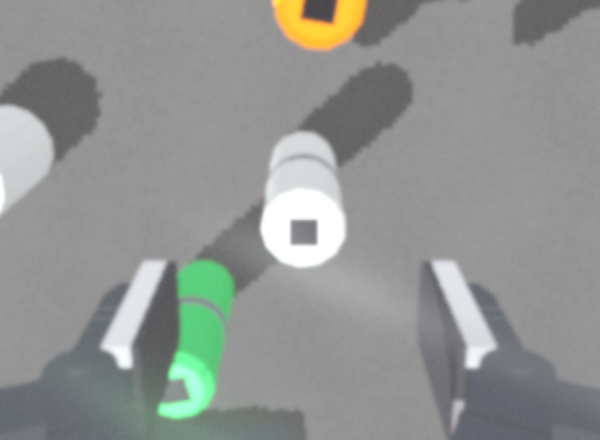

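Emit:
play_rows(
  increments=[
    {"offset": [-4,1,10],"twist": 0,"grip": 0.65},
    {"offset": [-4,1,40],"twist": 0,"grip": 0.65},
    {"offset": [-4,1,70],"twist": 0,"grip": 0.65},
    {"offset": [-4,1,90],"twist": 0,"grip": 0.65},
    {"offset": [-4,1,90],"twist": 0,"grip": 0.4},
  ],
)

```text
time: 13.03
tool_pos: [0.4425, 0.1829, 0.203]
tool_rot: [-0.005, 0.023, 1.0, -0.001]
contact_force: [-0.7, -1.0, -0.4]
gripper_width: 0.522
```

Emit:
play_rows(
  increments=[
    {"offset": [0,0,0],"twist": 0,"grip": 0.1},
    {"offset": [0,0,0],"twist": 0,"grip": 0.1},
    {"offset": [0,0,0],"twist": 0,"grip": 0.1},
    {"offset": [0,0,0],"twist": 0,"grip": 0.1},
    {"offset": [0,0,0],"twist": 0,"grip": 0.1},
  ],
)

```text
time: 13.45
tool_pos: [0.4445, 0.1844, 0.2098]
tool_rot: [0.001, 0.022, 1.0, 0.0]
contact_force: [0.4, -0.3, -1.3]
gripper_width: 0.285
```

Emit:
play_rows(
  increments=[
    {"offset": [0,0,0],"twist": 0,"grip": 0.1},
    {"offset": [0,0,0],"twist": 0,"grip": 0.1},
    {"offset": [0,0,0],"twist": 0,"grip": 0.1},
  ],
)

```text
time: 13.7
tool_pos: [0.444, 0.1844, 0.209]
tool_rot: [0.0, 0.022, 1.0, 0.0]
contact_force: [0.5, -0.1, -2.1]
gripper_width: 0.292
```

```bash
python3 - <<'E'
from h import *
rel((.6075,-.034),.29,87.5)
E
```

```text
rel [-172.9 -211.   -81. ] jaw 87.5 tw -0.0 t 13.7 F [ 0.5 -0.1 -2.1] w 0.292 pos [0.444  0.1844 0.209 ]
```

Emit:
play_rows(
  increments=[
    {"offset": [0,0,-15],"twist": 0,"grip": 0.1},
    {"offset": [0,0,-45],"twist": 0,"grip": 0.1},
    {"offset": [0,0,-80],"twist": 0,"grip": 0.1},
    {"offset": [0,0,-105],"twist": 0,"grip": 0.1},
    {"offset": [-10,-12,-105],"twist": 0,"grip": 0.1},
  ],
)

```text
time: 14.12
tool_pos: [0.4546, 0.1734, 0.3206]
tool_rot: [0.005, 0.021, 1.0, 0.002]
contact_force: [1.9, 0.3, -1.0]
gripper_width: 0.289
```

Emit:
play_rows(
  increments=[
    {"offset": [-21,-26,0],"twist": 0,"grip": 0.1},
    {"offset": [-43,-53,0],"twist": 0,"grip": 0.1},
    {"offset": [-65,-79,0],"twist": 0,"grip": 0.1},
    {"offset": [-86,-106,0],"twist": 0,"grip": 0.1},
    {"offset": [-108,-132,0],"twist": 0,"grip": 0.1},
  ],
)

```text
time: 14.53
tool_pos: [0.5562, 0.0339, 0.3136]
tool_rot: [-0.0, 0.022, 1.0, 0.0]
contact_force: [0.7, 0.3, -1.7]
gripper_width: 0.287
```

Emit:
play_rows(
  increments=[
    {"offset": [-21,-26,0],"twist": 0,"grip": 0.1},
    {"offset": [-43,-53,0],"twist": 0,"grip": 0.1},
    {"offset": [-55,-67,15],"twist": 0,"grip": 0.1},
    {"offset": [-55,-67,20],"twist": 0,"grip": 0.1},
    {"offset": [-55,-67,20],"twist": 0,"grip": 0.1},
  ],
)

```text
time: 14.95
tool_pos: [0.6072, -0.0348, 0.2913]
tool_rot: [-0.002, 0.023, 1.0, 0.001]
contact_force: [0.2, 0.3, -1.5]
gripper_width: 0.286
```

```bash
python3 - <<'E'
from h import *
rel((.6065,-.034),.222,87.5)
im,T=snap('wrist','w9.png')
s=manip.state()['tool_pos']
print('pocket',proj(T,(.6065,-.034,.028)),'held top if centred',proj(T,(s[0],s[1],s[2]-.135)))
E
```

```text
rel [ 0.5  0.7 69.3] jaw 87.4 tw -0.002 t 14.95 F [ 0.2  0.3 -1.5] w 0.286 pos [ 0.6072 -0.0348  0.2913]
pocket [319.33284996 205.59106658] held top if centred [321.60569353 316.04905021]
```

View pics/w9.png

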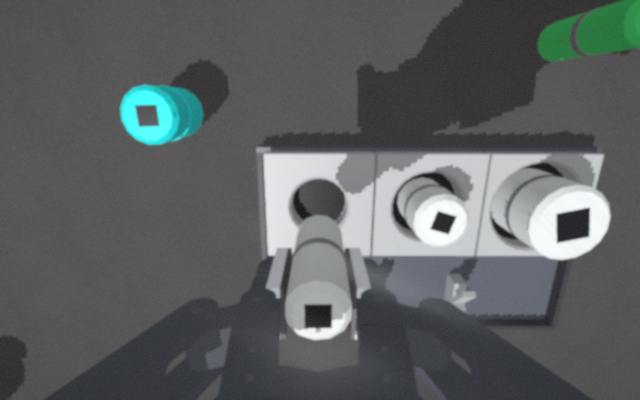

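Emit:
play_rows(
  increments=[
    {"offset": [0,0,10],"twist": 0,"grip": 0.1},
    {"offset": [0,0,35],"twist": 0,"grip": 0.1},
    {"offset": [0,0,58],"twist": 0,"grip": 0.1},
    {"offset": [0,0,66],"twist": 0,"grip": 0.1},
    {"offset": [0,0,67],"twist": 0,"grip": 0.1},
  ],
)

```text
time: 15.42
tool_pos: [0.606, -0.0329, 0.2238]
tool_rot: [-0.003, 0.021, 1.0, 0.0]
contact_force: [-0.2, 0.1, -1.3]
gripper_width: 0.287
```

Emit:
play_rows(
  increments=[
    {"offset": [0,0,1],"twist": 0,"grip": 0.1},
    {"offset": [0,0,2],"twist": 0,"grip": 0.1},
    {"offset": [0,0,2],"twist": 0,"grip": 0.1},
    {"offset": [0,0,2],"twist": 0,"grip": 0.1},
  ],
)

```text
time: 15.75
tool_pos: [0.6082, -0.0341, 0.2263]
tool_rot: [0.001, 0.022, 1.0, -0.0]
contact_force: [0.6, -1.0, -2.2]
gripper_width: 0.289
```

Emit:
play_rows(
  increments=[
    {"offset": [0,0,1],"twist": 0,"grip": 0.1},
    {"offset": [0,0,2],"twist": 0,"grip": 0.1},
    {"offset": [0,0,2],"twist": 0,"grip": 0.1},
  ],
)

```text
time: 16.0
tool_pos: [0.6076, -0.0341, 0.2228]
tool_rot: [0.0, 0.022, 1.0, -0.0]
contact_force: [0.3, -0.4, -1.8]
gripper_width: 0.284
```

Emit:
play_rows(
  increments=[
    {"offset": [0,0,1],"twist": 0,"grip": 0.1},
    {"offset": [0,0,2],"twist": 0,"grip": 0.1},
    {"offset": [0,0,2],"twist": 0,"grip": 0.1},
  ],
)

```text
time: 16.25
tool_pos: [0.6077, -0.0341, 0.2207]
tool_rot: [0.0, 0.022, 1.0, -0.0]
contact_force: [-0.5, 0.0, -1.7]
gripper_width: 0.291
```

Emit:
play_rows(
  increments=[
    {"offset": [0,0,1],"twist": 0,"grip": 0.1},
    {"offset": [0,0,1],"twist": 0,"grip": 0.1},
    {"offset": [0,0,1],"twist": 0,"grip": 0.1},
  ],
)

```text
time: 16.5
tool_pos: [0.6079, -0.0341, 0.2206]
tool_rot: [0.0, 0.022, 1.0, -0.0]
contact_force: [-2.1, 1.1, 5.8]
gripper_width: 0.292
```

Emit:
play_rows(
  increments=[
    {"offset": [0,0,0],"twist": 0,"grip": 0.55},
    {"offset": [0,0,0],"twist": 0,"grip": 0.55},
    {"offset": [0,0,0],"twist": 0,"grip": 0.55},
    {"offset": [0,0,0],"twist": 0,"grip": 0.55},
    {"offset": [0,0,-5],"twist": 0,"grip": 0.55},
  ],
)

```text
time: 16.92
tool_pos: [0.6071, -0.034, 0.2235]
tool_rot: [-0.001, 0.022, 1.0, 0.0]
contact_force: [0.3, -0.2, 0.4]
gripper_width: 0.55
```

Emit:
play_rows(
  increments=[
    {"offset": [0,0,-25],"twist": 0,"grip": 0.55},
    {"offset": [0,0,-55],"twist": 0,"grip": 0.55},
    {"offset": [0,0,-85],"twist": 0,"grip": 0.55},
    {"offset": [0,0,-100],"twist": 0,"grip": 0.55},
    {"offset": [0,0,-100],"twist": 0,"grip": 0.55},
  ],
)

```text
time: 17.33
tool_pos: [0.6091, -0.0343, 0.3308]
tool_rot: [0.005, 0.022, 1.0, -0.001]
contact_force: [0.9, 0.1, 0.4]
gripper_width: 0.551
```

```bash
python3 - <<'E'
from h import *
im,T=snap('wrist','w10.png')
for n in ['socket_deep','bar_rest']:
  for d in manip.tip_of(n,'wrist')[:2]: p=w(T,d['xyz']); print(n,round(d['p'],2),p.round(4),proj(T,p).round())
rel((.5242,.367),.28,93.9)
E
```

```text
socket_deep 0.7 [0.6109 0.0464 0.0109] [410. 180.]
socket_deep 0.64 [0.5027 0.1377 0.0011] [524.  44.]
rel [100.5 397.   44. ] jaw 87.49 tw -0.112 t 17.48 F [-0.6 -0.4 -1.4] w 0.545 pos [ 0.6073 -0.034   0.3238]
```

View pics/w10.png

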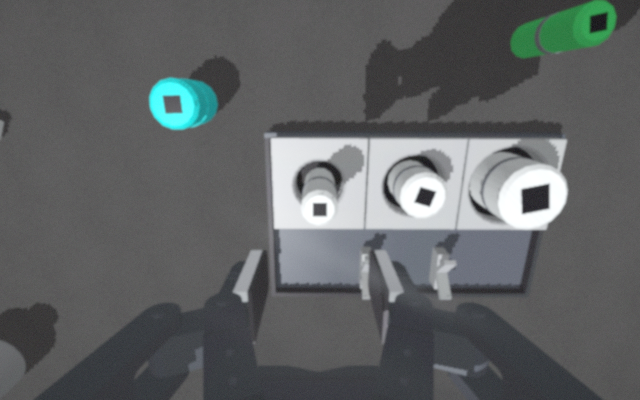

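All three sockets are upright in their pockets. Next is the bar.

Emit:
play_rows(
  increments=[
    {"offset": [8,30,0],"twist": 0,"grip": 0.55},
    {"offset": [15,60,0],"twist": 0,"grip": 0.55},
    {"offset": [22,90,0],"twist": 0,"grip": 0.55},
    {"offset": [30,120,0],"twist": 0,"grip": 0.55},
    {"offset": [38,150,0],"twist": 0,"grip": 0.55},
  ],
)

```text
time: 17.9
tool_pos: [0.5751, 0.1186, 0.322]
tool_rot: [-0.002, 0.022, 1.0, -0.0]
contact_force: [-0.1, 0.1, -0.8]
gripper_width: 0.55
```

Emit:
play_rows(
  increments=[
    {"offset": [8,31,5],"twist": 0,"grip": 0.55},
    {"offset": [15,62,10],"twist": 0,"grip": 0.55},
    {"offset": [22,93,15],"twist": 0,"grip": 0.55},
    {"offset": [30,120,20],"twist": 0,"grip": 0.55},
    {"offset": [38,150,20],"twist": 0,"grip": 0.55},
  ],
)

```text
time: 18.32
tool_pos: [0.5432, 0.2699, 0.3006]
tool_rot: [-0.003, 0.022, 1.0, -0.001]
contact_force: [0.3, -0.6, 0.1]
gripper_width: 0.55
```

Emit:
play_rows(
  increments=[
    {"offset": [8,31,5],"twist": -0.05,"grip": 0.55},
    {"offset": [15,62,10],"twist": -0.112,"grip": 0.55},
    {"offset": [24,97,15],"twist": -0.112,"grip": 0.55},
    {"offset": [24,97,20],"twist": -0.112,"grip": 0.55},
    {"offset": [24,97,20],"twist": -0.112,"grip": 0.55},
  ],
)

```text
time: 18.73
tool_pos: [0.5234, 0.368, 0.2808]
tool_rot: [-0.003, -0.036, 0.999, -0.001]
contact_force: [-0.3, 0.4, 0.4]
gripper_width: 0.555
```

```bash
python3 - <<'E'
from h import *
im,T=snap('wrist','w11.png')
for d in manip.tip_of('extension_bar','wrist')[:2]: p=w(T,d['xyz']); print(round(d['p'],2),p.round(4),proj(T,p).round())
rel((.5242,.367),.178,93.9)
print([proj(T,p).round() for p in [(.5242,.367,.017),(.4593,.3625,.02),(.5891,.3714,.017)]], 'T',np.array(T['T'])[:3,3])
E
```

```text
0.78 [0.5218 0.3687 0.0075] [321. 201.]
rel [  0.    0.9 104.5] jaw 93.91 tw 0.0 t 18.83 F [-0.3  0.3 -0.1] w 0.551 pos [0.5246 0.3663 0.2825]
[array([318., 208.]), array([319., 117.]), array([318., 286.])] T [0.44737186 0.36148687 0.25087191]
```

View pics/w11.png

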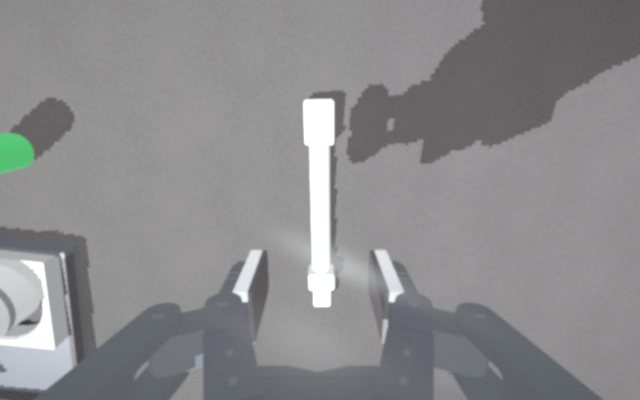

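```bash
python3 - <<'E'
from h import *
import json
T=manip.get_calibration('wrist')
a=ray(T,(319.5,145.5),.018);b=ray(T,(321,266.5),.018);print(a,b,(a+b)/2,np.linalg.norm(a-b),np.degrees(np.arctan2(b[1]-a[1],b[0]-a[0])))
for z,uv in[(.02,(319,100)),(.0165,(321,305))]: print(ray(T,uv,z))
c=(a+b)/2
rel(c,.178,93.9)
E
```

```text
[0.48046459 0.36328405 0.018     ] [0.57430523 0.37110959 0.018     ] [0.52738491 0.36719682 0.018     ] 0.09416636777089853 4.766969396636793
[0.45013638 0.36079363 0.02      ]
[0.61009663 0.37370581 0.0165    ]
rel [ -3.2   0.9 104.5] jaw 93.91 tw 0.0 t 18.83 F [-0.3  0.3 -0.1] w 0.551 pos [0.5246 0.3663 0.2825]
```

Emit:
play_rows(
  increments=[
    {"offset": [-5,1,20],"twist": -0.012,"grip": 0.55},
    {"offset": [-5,1,55],"twist": -0.012,"grip": 0.55},
    {"offset": [-5,1,85],"twist": -0.012,"grip": 0.55},
    {"offset": [-5,1,100],"twist": -0.012,"grip": 0.55},
    {"offset": [-5,1,103],"twist": -0.012,"grip": 0.55},
  ],
)

```text
time: 19.25
tool_pos: [0.5288, 0.3661, 0.1772]
tool_rot: [-0.004, -0.039, 0.999, -0.002]
contact_force: [-0.9, 0.5, -0.5]
gripper_width: 0.553
```

Emit:
play_rows(
  increments=[
    {"offset": [0,0,0],"twist": 0,"grip": 0.35},
    {"offset": [0,0,0],"twist": 0,"grip": 0.35},
    {"offset": [0,0,0],"twist": 0,"grip": 0.35},
  ],
)

```text
time: 19.5
tool_pos: [0.5312, 0.3686, 0.1844]
tool_rot: [0.002, -0.04, 0.999, 0.001]
contact_force: [0.6, 0.5, 0.7]
gripper_width: 0.357
```

Emit:
play_rows(
  increments=[
    {"offset": [0,0,3],"twist": 0,"grip": 0.35},
    {"offset": [0,0,5],"twist": 0,"grip": 0.35},
    {"offset": [0,0,5],"twist": 0,"grip": 0.35},
    {"offset": [0,0,5],"twist": 0,"grip": 0.0},
    {"offset": [0,0,5],"twist": 0,"grip": 0.0},
  ],
)

```text
time: 19.92
tool_pos: [0.5301, 0.3684, 0.1772]
tool_rot: [0.0, -0.04, 0.999, 0.0]
contact_force: [0.6, -0.8, -1.1]
gripper_width: 0.131
```

Emit:
play_rows(
  increments=[
    {"offset": [0,0,0],"twist": 0,"grip": 0.0},
    {"offset": [0,0,0],"twist": 0,"grip": 0.0},
    {"offset": [0,0,0],"twist": 0,"grip": 0.0},
    {"offset": [0,0,0],"twist": 0,"grip": 0.0},
    {"offset": [0,0,0],"twist": 0,"grip": 0.0},
  ],
)

```text
time: 20.33
tool_pos: [0.5301, 0.3684, 0.1771]
tool_rot: [0.0, -0.04, 0.999, 0.0]
contact_force: [-1.9, -1.1, 4.1]
gripper_width: 0.131
```

Emit:
play_rows(
  increments=[
    {"offset": [0,0,-10],"twist": 0,"grip": 0.0},
    {"offset": [0,0,-35],"twist": 0,"grip": 0.0},
    {"offset": [0,0,-65],"twist": 0,"grip": 0.0},
    {"offset": [0,0,-95],"twist": 0,"grip": 0.0},
    {"offset": [0,0,-115],"twist": 0,"grip": 0.0},
  ],
)

```text
time: 20.75
tool_pos: [0.5302, 0.3683, 0.2943]
tool_rot: [0.001, -0.04, 0.999, 0.0]
contact_force: [0.7, -0.0, -2.5]
gripper_width: 0.136
```

```bash
python3 - <<'E'
from h import *
rel((.6954,.0423),.25,-2.5); print(manip.state()['joint_pos'].round(2))
T=manip.get_calibration('top')
for u,v in [(325,72),(384,74)]: print(ray(T,(170+u*.4,110+v*.4),.039).round(4))
E
```

```text
rel [-138.4 -338.2   44.4] jaw 94.59 tw 1.695 t 20.75 F [ 0.7 -0.  -2.5] w 0.136 pos [0.5302 0.3683 0.2943]
[ 0.49  0.19  1.66 -0.    1.3  -1.16]
[0.707  0.0773 0.039 ]
[0.7047 0.0074 0.039 ]
```

Emit:
play_rows(
  increments=[
    {"offset": [0,0,0],"twist": 0.113,"grip": 0.0},
    {"offset": [0,0,0],"twist": 0.226,"grip": 0.0},
    {"offset": [0,0,0],"twist": 0.339,"grip": 0.0},
    {"offset": [0,0,0],"twist": 0.452,"grip": 0.0},
    {"offset": [0,0,0],"twist": 0.565,"grip": 0.0},
  ],
)

```text
time: 21.17
tool_pos: [0.5296, 0.368, 0.2908]
tool_rot: [-0.0, 0.243, 0.97, -0.001]
contact_force: [-0.2, -0.2, -2.5]
gripper_width: 0.132
```

Emit:
play_rows(
  increments=[
    {"offset": [0,0,0],"twist": 0.113,"grip": 0.0},
    {"offset": [0,0,0],"twist": 0.226,"grip": 0.0},
    {"offset": [0,0,0],"twist": 0.339,"grip": 0.0},
    {"offset": [0,0,0],"twist": 0.452,"grip": 0.0},
    {"offset": [0,0,0],"twist": 0.565,"grip": 0.0},
  ],
)

```text
time: 21.58
tool_pos: [0.5296, 0.3679, 0.2907]
tool_rot: [-0.0, 0.504, 0.864, -0.001]
contact_force: [0.6, -0.0, -3.2]
gripper_width: 0.135
```

Emit:
play_rows(
  increments=[
    {"offset": [0,0,0],"twist": 0.113,"grip": 0.0},
    {"offset": [0,0,0],"twist": 0.226,"grip": 0.0},
    {"offset": [0,0,0],"twist": 0.339,"grip": 0.0},
    {"offset": [0,0,0],"twist": 0.452,"grip": 0.0},
    {"offset": [0,0,0],"twist": 0.565,"grip": 0.0},
  ],
)

```text
time: 22.0
tool_pos: [0.5296, 0.3679, 0.2907]
tool_rot: [-0.0, 0.724, 0.689, -0.001]
contact_force: [0.0, 0.2, -2.0]
gripper_width: 0.134
```

```bash
python3 - <<'E'
from h import *
rel((.6954,.0423),.25,-2.5); print(manip.state()['joint_pos'].round(2))
E
```

```text
rel [-316.9  181.8   40.9] jaw -2.85 tw -0.006 t 22.0 F [ 0.   0.2 -2. ] w 0.134 pos [0.5296 0.3679 0.2907]
[ 0.49  0.19  1.66 -0.    1.29  0.54]
```

Emit:
play_rows(
  increments=[
    {"offset": [-25,14,0],"twist": 0,"grip": 0.0},
    {"offset": [-50,29,0],"twist": 0,"grip": 0.0},
    {"offset": [-75,43,0],"twist": 0,"grip": 0.0},
    {"offset": [-100,57,0],"twist": 0,"grip": 0.0},
    {"offset": [-125,72,0],"twist": 0,"grip": 0.0},
  ],
)

```text
time: 22.42
tool_pos: [0.5963, 0.2389, 0.2908]
tool_rot: [-0.0, 0.722, 0.691, -0.001]
contact_force: [0.9, -0.2, -2.2]
gripper_width: 0.135
```

Emit:
play_rows(
  increments=[
    {"offset": [-25,14,0],"twist": 0,"grip": 0.0},
    {"offset": [-50,29,0],"twist": 0,"grip": 0.0},
    {"offset": [-75,43,0],"twist": 0,"grip": 0.0},
    {"offset": [-100,57,0],"twist": 0,"grip": 0.0},
    {"offset": [-125,72,0],"twist": 0,"grip": 0.0},
  ],
)

```text
time: 22.83
tool_pos: [0.6628, 0.1108, 0.2907]
tool_rot: [-0.001, 0.723, 0.691, -0.001]
contact_force: [1.2, 0.5, -2.8]
gripper_width: 0.135
```

Emit:
play_rows(
  increments=[
    {"offset": [-25,14,0],"twist": -0.006,"grip": 0.0},
    {"offset": [-50,28,0],"twist": -0.006,"grip": 0.0},
    {"offset": [-67,38,0],"twist": -0.006,"grip": 0.0},
    {"offset": [-67,38,5],"twist": -0.006,"grip": 0.0},
    {"offset": [-67,38,5],"twist": -0.006,"grip": 0.0},
  ],
)

```text
time: 23.25
tool_pos: [0.6977, 0.0426, 0.285]
tool_rot: [-0.001, 0.721, 0.693, -0.001]
contact_force: [-0.8, 0.6, -4.0]
gripper_width: 0.131
```

Emit:
play_rows(
  increments=[
    {"offset": [0,0,0],"twist": 0,"grip": 0.0},
    {"offset": [0,0,0],"twist": 0,"grip": 0.0},
  ],
)

```text
time: 23.42
tool_pos: [0.6974, 0.0447, 0.2861]
tool_rot: [-0.001, 0.72, 0.694, -0.0]
contact_force: [-0.8, 0.8, -2.1]
gripper_width: 0.134
```

```bash
python3 - <<'E'
from h import *
rel((.6954,.0423),.20,-2.5)
im,T=snap('wrist','w12.png')
from numpy import array
s=manip.state()['tool_pos']; r=np.array([-.044,.999]) 
r=np.array([.0436,.999])
for k in (-.08,-.05,0,.05,.08): print('bar',k,proj(T,(s[0]+r[0]*k,s[1]+r[1]*k,s[2]-.167+.007)).round())
for k in (-.035,.035): print('rest',proj(T,(.6954+r[0]*k,.0423+r[1]*k,.039)).round())
E
```

```text
rel [-2.5 -1.7 86.1] jaw -2.11 tw 0.007 t 23.42 F [-0.8  0.8 -2.1] w 0.134 pos [0.6974 0.0447 0.2861]
bar -0.08 [316. 417.]
bar -0.05 [317. 370.]
bar 0 [317. 278.]
bar 0.05 [318. 165.]
bar 0.08 [319.  84.]
rest [315. 261.]
rest [315. 165.]
```

View pics/w12.png

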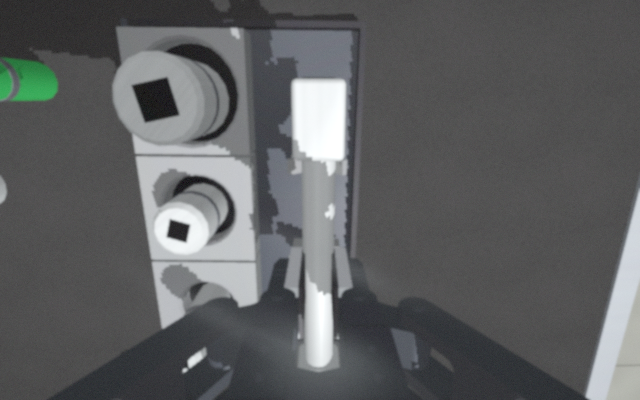

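Emit:
play_rows(
  increments=[
    {"offset": [-2,-1,15],"twist": 0.006,"grip": 0.0},
    {"offset": [-2,-1,40],"twist": 0.006,"grip": 0.0},
    {"offset": [-2,-1,60],"twist": 0.006,"grip": 0.0},
    {"offset": [-2,-1,75],"twist": 0.006,"grip": 0.0},
    {"offset": [-2,-1,81],"twist": 0.006,"grip": 0.0},
  ],
)

```text
time: 23.88
tool_pos: [0.6951, 0.0421, 0.2013]
tool_rot: [-0.002, 0.722, 0.692, -0.002]
contact_force: [-0.8, -0.2, -3.5]
gripper_width: 0.13
```

Emit:
play_rows(
  increments=[
    {"offset": [0,0,0],"twist": 0,"grip": 0.0},
    {"offset": [0,0,0],"twist": 0,"grip": 0.0},
    {"offset": [0,0,0],"twist": 0,"grip": 0.0},
  ],
)

```text
time: 24.13
tool_pos: [0.6976, 0.0417, 0.2074]
tool_rot: [0.001, 0.722, 0.691, 0.001]
contact_force: [0.1, -0.0, -1.9]
gripper_width: 0.134
```

Emit:
play_rows(
  increments=[
    {"offset": [0,0,2],"twist": 0,"grip": 0.0},
    {"offset": [0,0,4],"twist": 0,"grip": 0.0},
    {"offset": [0,0,5],"twist": 0,"grip": 0.0},
    {"offset": [0,0,5],"twist": 0,"grip": 0.0},
  ],
)

```text
time: 24.47
tool_pos: [0.6968, 0.0416, 0.2007]
tool_rot: [0.0, 0.723, 0.691, 0.0]
contact_force: [0.4, 0.1, -2.5]
gripper_width: 0.134
```

Emit:
play_rows(
  increments=[
    {"offset": [0,0,1],"twist": 0,"grip": 0.0},
    {"offset": [0,0,2],"twist": 0,"grip": 0.0},
    {"offset": [0,0,2],"twist": 0,"grip": 0.0},
  ],
)

```text
time: 24.72
tool_pos: [0.6971, 0.0416, 0.2003]
tool_rot: [-0.0, 0.722, 0.691, -0.0]
contact_force: [-5.2, 0.0, 5.4]
gripper_width: 0.136
```

Emit:
play_rows(
  increments=[
    {"offset": [0,-1,0],"twist": 0,"grip": 0.0},
    {"offset": [0,-1.5,1],"twist": 0,"grip": 0.0},
    {"offset": [0,-1.5,1],"twist": 0,"grip": 0.0},
  ],
)

```text
time: 24.97
tool_pos: [0.6961, 0.0417, 0.1998]
tool_rot: [0.001, 0.722, 0.691, 0.001]
contact_force: [-2.6, -0.6, 5.5]
gripper_width: 0.133
```

Bar is supported in the rests, so I'm releasing it and retreating.

Emit:
play_rows(
  increments=[
    {"offset": [0,0,0],"twist": 0,"grip": 0.2},
    {"offset": [0,0,0],"twist": 0,"grip": 0.35},
    {"offset": [0,0,0],"twist": 0,"grip": 0.35},
    {"offset": [0,0,0],"twist": 0,"grip": 0.35},
    {"offset": [0,0,-5],"twist": 0,"grip": 0.35},
  ],
)

```text
time: 25.38
tool_pos: [0.6947, 0.0417, 0.2012]
tool_rot: [-0.001, 0.723, 0.691, -0.001]
contact_force: [-0.3, 0.4, -0.4]
gripper_width: 0.348
```

Emit:
play_rows(
  increments=[
    {"offset": [0,0,-20],"twist": 0,"grip": 0.35},
    {"offset": [0,0,-50],"twist": 0,"grip": 0.35},
    {"offset": [0,0,-85],"twist": 0,"grip": 0.35},
    {"offset": [0,0,-110],"twist": 0,"grip": 0.35},
    {"offset": [0,0,-110],"twist": 0,"grip": 0.35},
  ],
)

```text
time: 25.8
tool_pos: [0.6974, 0.0417, 0.3216]
tool_rot: [0.005, 0.722, 0.691, 0.005]
contact_force: [0.6, -0.8, 0.7]
gripper_width: 0.352
```

Emit:
play_rows(
  increments=[
    {"offset": [35,0,-5],"twist": 0,"grip": 0.35},
    {"offset": [70,0,-10],"twist": 0,"grip": 0.35},
    {"offset": [100,0,-10],"twist": 0,"grip": 0.35},
    {"offset": [100,0,-10],"twist": 0,"grip": 0.35},
    {"offset": [100,0,-10],"twist": 0,"grip": 0.35},
  ],
)

```text
time: 26.22
tool_pos: [0.6995, 0.1432, 0.3224]
tool_rot: [0.0, 0.722, 0.692, -0.0]
contact_force: [-0.6, -0.7, 0.4]
gripper_width: 0.35
```

```bash
python3 - <<'E'
from h import *
rel((.6954,.0423),.20,-2.5)
im,T=snap('wrist','w13.png')
for n in ['extension_bar','bar_rest','socket_deep','socket_medium','socket_large']:
  for d in manip.tip_of(n,'wrist')[:2]: p=w(T,d['xyz']); print(n,round(d['p'],2),p.round(4),proj(T,p).round())
E
```

```text
rel [-1.009e+02  1.000e-01  1.225e+02] jaw -2.37 tw 0.002 t 26.22 F [-0.6 -0.7  0.4] w 0.35 pos [0.6995 0.1432 0.3224]
extension_bar 0.95 [0.6927 0.0425 0.0317] [315. 302.]
extension_bar 0.65 [0.6077 0.0468 0.0121] [226. 289.]
socket_deep 0.63 [0.502  0.1382 0.0008] [101. 198.]
socket_medium 0.67 [0.6066 0.046  0.0099] [225. 288.]
```

View pics/w13.png

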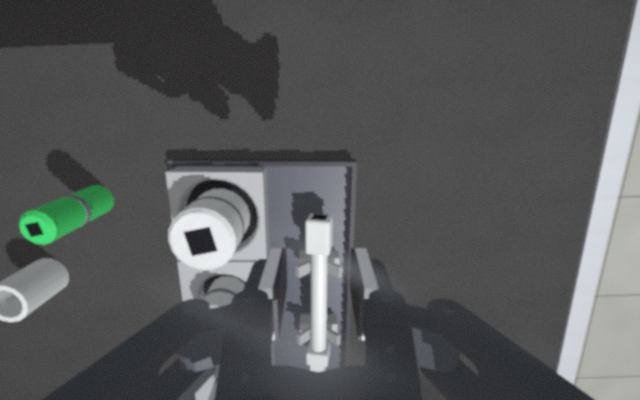

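```bash
python3 - <<'E'
from h import *
im,T=snap('top','top1.png')
for d in manip.tip_of('extension_bar','top')[:2]: p=w(T,d['xyz']); print(round(d['p'],2),p.round(4))
a=cv2.resize(im[120:220,250:370],None,fx=4,fy=4,interpolation=cv2.INTER_CUBIC)
s=snap('scene')[0]; b=cv2.resize(s[180:305,225:370],(464,400),interpolation=cv2.INTER_CUBIC)
cv2.imwrite('pics/fin.png',cv2.resize(np.hstack([a,b]),(800,339)))
E
```

```text
0.47 [0.6965 0.0465 0.0298]
```

View pics/fin.png

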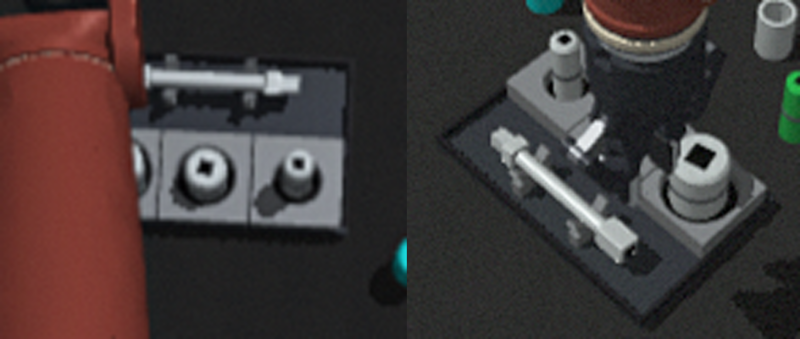

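```bash
python3 -c "
from plant import manip
s=manip.state();print(s['time'],s['contact_force'],manip.job_done())"
```

```text
the job is handed in; nothing more can be done
26.6667 [ 0.02391036 -0.42929493  0.11109253] None
```

The socket set is packed and the job was handed in at 26.7 s, with the gripper clear of everything.

- **Sockets:** the large, medium and deep sockets went into the wide, middle and narrow pockets in that order. For each I lowered until I felt contact, then released. Close-up pictures afterwards showed all three upright in their pockets.
- **Extension bar:** it lies in both V rests, with its axis measured at 32 mm above the bench, the height expected for a seated bar. In the final top picture its end is about 79 mm from the midpoint between the notches (80 mm would be exact), so it is central to about 1 mm.
- **Left alone:** I never gripped the sleeve, the square steel bar or the coloured look-alikes.

**Checks that disagreed:**
- The network twice gave the medium socket's position as something else: as `socket_deep` in one picture and as `extension_bar` in another.
- It did not find the deep socket in its pocket or the bar rests. For those I relied on the pictures, the contact forces and the measured heights.
- Its two readings of the bar's centre differed by about 4 mm, which is within its stated accuracy.

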